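# Check-weigh the coffee sample tins on the beam balance and lock it

## Robot

A 6-joint arm with a two-finger parallel gripper is mounted at the origin on the work surface. World frame = base frame: x ahead of the robot, y to its left, z up, the work surface at z = 0. Lengths are in mm, angles in rad, forces in N, time in s.
With the tool pointing down it reaches from about 400 to 925 mm from the base axis. Payload 12.5 kg.
Tool frame: the origin (TCP) lies midway between the tips of the shut fingers; the grasp point (between the pads) lies 19 mm behind it; z points along the fingers, y is the line along which they close (so a half turn about z gives the same grasp; the last joint's range is limited). The gripper opens to 95 mm and grips with 3 to 60 N. Pads are 20 mm wide; open, the fingers measure 119 mm over their backs; the gripper's body (75 mm by 180 mm) begins 59 mm behind the grasp point.
Start: joints at [-1.229, 0.491, 1.559, -0, 1.092, -0.106], TCP at [270.64, -563.386, 192.661] pointing down, gripper open.
Joint ranges: [-3.1, 3.1], [-0.84, 2.19], [0.05, 2.79], [-1.13, 4.28], [0.06, 2.93], [-2.69, 2.69]. Speed limits (rad/s): [2.22, 2.22, 2.79, 3.14, 3.14, 3.14].

## Interface

Orientations are given as [roll, pitch, yaw] about the fixed x, y, z axes, in that order (R = Rz(yaw) Ry(pitch) Rx(roll)).
In Python, from cell import env gives the robot as it stands.
- The arm moves only by the shell command python3 -m inch 'ROWS'. ROWS is JSON, a list of rows, each a list of 7 numbers: the turn, a rotation vector about the tool's x, y, z in rad, then the shift along the tool's x, y, z in cm, then the closure, from -1 (fully open) to 1 (shut). A call has 1 to 20 rows; each row shifts and turns the commanded pose from where the row before left it, along the tool's axes as they then stand; what a row does not reach is not made up. A row lasts 1/8 s, in which the tool goes at most 62.5 mm and 10.7 degrees, less where a joint would pass 70% of its speed; a pose out of reach is approached as far as the arm can. A call with a gripper value outside its range is refused whole. The fingers move at their own pace and stop on an object; the grip force is fixed at half the most. Time passes only in rows, so rows that do not move let the fingers close. It gives the time, the measured TCP pose, the force, the opening and the grip force at its end, in the units of the state.
- env.state(): the state, without advancing time (a new reading comes with each control period).
- env.read_camera(name): name is "side" or "top" or "wrist"; returns a dict with "img" (384x512x3 uint8, red, green, blue), "depth" (384x512 float32, mm along the optical axis (not along the pixel's ray), 0 where there is no reading), "fx", "fy", "cx", "cy" (pixels), "position" and "orientation" of the camera in the world. Camera axes: x right, y down, z forward; pixel columns grow to the right and rows downward; lengths in mm; the calibration is good to about 2 mm. The wrist camera is an equidistant fisheye: a pixel r from the principal point sees the ray r / f radians off the axis. A picture is of the moment at which its call begins.
- env.job_done(): hands the job in; it is judged then, once.
Trained networks look in a picture, given as the dict that the camera call returned (one of the last four; its "shot" number tells which), for a name from the list of things; names that differ only in an ending like _2 or _b are one class to them, and where a whole thing is asked for, a point or a joint stands for the part that bears it (a point fixed in the world has none). Each returns a list of dicts, best first, with "score" (0 to 1); they miss things now and then, are a little off and sometimes report something else, mostly with a low value. They report only what shows in the picture. A call takes as long as a camera call. They do not tell look-alikes from the thing itself.
- env.find_in(picture, target): "centre" ([x, y, z] in mm, in the coordinates of the camera as it stood for that picture, good to about 4 mm: the middle of the surface that is visible of it).
- env.trace(picture, target): "mask" (384x512 bool, what is visible of it).
The state is a dict: "t": time; "joints": joint angles; "qvel": joint speeds; "tau": joint torques, N m; "eef_pos": TCP position; "tcp_rot": TCP orientation; "ft_force": force on the tool from outside, world axes, zero at the start; "moment": the same for the moment, N m; "opening": opening from 0.0 (shut) to 1.0 (fully open); "grip_force": force on a finger pad.
Only numpy, scipy, OpenCV 4.12 (cv2) and the standard library are available. Lean on these libraries where they do the work, as an engineer would, in place of code of your own. Each camera call takes 0.05 s, during which the arm holds its last target. There are 200 camera calls.

## Task

Check-weigh the coffee sample tins: stand every tin on the balance pan while the beam is arrested, swing the red arrest lever fully over to release the beam and let the loaded pan settle all the way down for a good second, then swing the lever fully back so that the beam is arrested level again. Then stand all the tins in the wooden tray and turn the orange lock collar clockwise to its stop, so that its arm lies over the beam's tail; leave the beam arrested. Do not touch a tin while the beam is released, and leave the bowls, cups and spoon where they are.

Things in the scene. Friction and masses are not known exactly. Their poses are not given: they have to be found in the camera images.
- balance: beam balance on a white base plate 15 mm thick (x -122 to 63 mm, y -200 to 100 mm); origin on the table under the beam's pivot; x points away from the robot, y along the beam towards the pan. Dark wooden beam 24 mm wide, top at 117 mm: pan at +y, brass counterweight and tail (to y = -170 mm) at -y. Pivot columns 130 mm high. Collar at (-75, -145) mm.
- beam (a joint): tilt of the beam: 0 level, 0.10 rad with the pan fully down. It falls by itself when at least two tins are on the pan and the lever is released.
- pan_in (a point): centre of the pan's inner floor, 77 mm above the table when level; turns with the beam. The steel pan measures 124 mm (its x) by 174 mm (its y, along the beam) inside, with a rim 27 mm high above its floor: room for two by two tins. The beam's end (24 mm wide, 40 mm above the pan's floor) stands just outside the middle of the pan's -y rim.
- arrest (a joint): arrest lever: 0 arrested (leaning to +y, towards the pan), 1.1 rad released (leaning to -y). A cam on its shaft lifts the beam level; it stays where it is left and needs about 3 N at the knob.
- arrest_knob (a point): centre of the red knob atop the lever: cylinder 22 mm in diameter, 28 mm long, axis along the balance's x. In the balance's frame the lever turns about the line y = 70, z = 80 mm (along x); the knob is 78 mm from it at x = -95 mm and swings over the top (z = 158 mm) from y = 111 mm (arrested) to y = 29 mm (released), z = 147 mm at both ends.
- lock (a joint): lock collar: 0 open (arm roughly along the beam), 1.3 rad locked at its stop (arm along the balance's +x, across and above the beam's tail, at the red mark). Grows clockwise seen from above.
- lock_grip (a point): on the vertical axis of the orange collar, 147 mm above the table, mid-height of its round grip band (44 mm in diameter, 133 to 161 mm high). At its foot a flat arm, 85 mm long, 12 mm wide, 121 to 129 mm high, points along this point's x axis turned by +1.3 rad; so does the white line on top.
- tray: low wooden tray 150 mm (x) by 184 mm (y), 30 mm high, fixed on the table; origin at the centre of its underside
- tray_in (a point): centre of the tray's inner floor (140 by 174 mm inside, rim 25 mm above it)
- tin1: sealed sample tin with a yellow band: white upright cylinder 46 mm in diameter and 56 mm high with a dark wooden cap, about 120 g; origin at the centre of its underside, z up. May be absent.
- tin2: sealed sample tin with a green band: white upright cylinder 46 mm in diameter and 56 mm high with a dark wooden cap, about 120 g; origin at the centre of its underside, z up. May be absent.
- tin3: sealed sample tin with a blue band: white upright cylinder 46 mm in diameter and 56 mm high with a dark wooden cap, about 120 g; origin at the centre of its underside, z up. May be absent.
- tin4: sealed sample tin with a red band: white upright cylinder 46 mm in diameter and 56 mm high with a dark wooden cap, about 120 g; origin at the centre of its underside, z up. May be absent.
- bowl1: white cupping bowl, 94 mm across, 58 mm high; not to be moved; origin at the centre of its underside
- bowl2: white cupping bowl, 94 mm across, 58 mm high; not to be moved; origin at the centre of its underside
- bowl3: white cupping bowl, 94 mm across, 58 mm high; not to be moved; origin at the centre of its underside
- pitcher: steel pitcher, 80 mm across, 110 mm high; not to be moved; origin at the centre of its underside
- tumbler: glass tumbler, 76 mm across, 60 mm high; not to be moved; origin at the centre of its underside
- spoon: cupping spoon, 160 mm long, lying flat; not to be moved; origin at the centre of its underside
- jug: orange jug, 84 mm across, 100 mm high, handle at +y; not to be moved; origin at the centre of its underside
Not all that is in view belongs to the job. What is shaped like the tray but turquoise is not meant. What is shaped like the tin4 but purple is not meant.

How it is judged:
By the outcome, as a careful person would: the job done as asked, in the order asked, and still so for the second after the job is handed in, with the robot touching nothing.
Of tin1, tin2, tin3, tin4 only 2 to 4 are there at a start; the rules pass over those that are not, and their reading is None.
At some moment in a run one of tin1, tin2, tin3, tin4 may be knocked a few centimetres aside while the robot is not near it.
It also fails if it takes over 210 s, if anything falls off the work surface, if the arm or the gripper's body presses on something with over 40 N, if the wrist force passes 120 N, or if a joint passes its speed limit or range.

## Working session

There is one attempt and no reset: what is moved stays moved. The work goes in short steps, Python scripts to look and compute and a shell command to move; the robot and the scene stay as the last step left them, time stands still between calls to the robot, and variables do not carry over. Pictures are saved under pics/ and viewed, at most 16 in all, crops included, and the job is handed in when it is done.

```bash
ls; mkdir -p pics; cat > h.py <<'E'
import numpy as np, cv2
from scipy.spatial.transform import Rotation as R
from cell import env
def cam(n):
    return env.read_camera(n)
def Rm(o): return R.from_euler('xyz',o).as_matrix()
def w(c,p): return Rm(c['orientation'])@np.array(p)+np.array(c['position'])
def save(c,n): cv2.imwrite('pics/'+n,c['img'][:,:,::-1])
def cloud(c):
    v,u=np.mgrid[:384,:512]; d=c['depth']
    P=np.stack([(u-c['cx'])/c['fx']*d,(v-c['cy'])/c['fy']*d,d],-1)
    return P@Rm(c['orientation']).T+np.array(c['position'])
E
python3 - <<'E'
from h import *
s=env.state(); print(s)
for n in ('top','side'):
    c=cam(n); save(c,n+'0.png'); print(n,c['position'],c['orientation'],c['fx'],c['fy'],c['cx'],c['cy'])
    for t in ['balance','pan_in','arrest_knob','lock_grip','tray','tray_in','tin1','tin2','tin3','tin4']:
        for r in env.find_in(c,t)[:3]: print(t,round(r['score'],2),np.round(w(c,r['centre'])))
E
```

```text
pics
{'t': 0.0, 'joints': array([-1.22857882e+00,  4.91553876e-01,  1.55949153e+00, -1.81860625e-05,
        1.09170862e+00, -1.05597153e-01]), 'qvel': array([-0.00244954,  0.00089607, -0.00111163, -0.00081706,  0.00239175,
       -0.00010352]), 'tau': array([-1.23725753e-03, -6.12651157e+01, -2.58185810e+01,  6.92220521e-02,
        4.83078626e-02, -1.30154640e-04]), 'eef_pos': array([ 270.54175698, -563.08579964,  192.05081127]), 'tcp_rot': array([-3.14043605e+00, -1.06370925e-04,  4.47822991e-01]), 'ft_force': array([ 0.42132682,  0.58268174, -0.61788874]), 'moment': array([-0.0200349 ,  0.01298619, -0.03081874]), 'grip_force': 0.0, 'opening': 0.9985222447745055}
top [ 272.16921157   54.20780984 1559.79729972] [-2.98115402e+00  6.69337939e-04 -1.55247498e+00] 396.883722469544 396.883722469544 258.8969280270199 192.49754693785073
balance 0.62 [512. 129.  76.]
balance 0.35 [533. 262.  72.]
balance 0.21 [ 722. -100.   41.]
arrest_knob 0.53 [452. 192. 106.]
lock_grip 0.65 [ 364. -208.   18.]
lock_grip 0.48 [445. -27. 163.]
tray 0.61 [ 365. -209.   17.]
tray 0.6 [ 507. -395.   11.]
tra
[... 314 characters left out ...]
ance 0.62 [510.  73.  62.]
balance 0.4 [ 687. -356.   50.]
pan_in 0.62 [534. 261.  84.]
arrest_knob 0.65 [445. 195. 115.]
lock_grip 0.49 [444. -40. 161.]
lock_grip 0.16 [ 690. -354.   49.]
tray 0.95 [ 265. -407.    8.]
tray 0.6 [ 498. -379.    7.]
tray 0.43 [446. 197. 114.]
tray_in 0.96 [ 500. -378.    6.]
tray_in 0.58 [ 265. -405.    9.]
tin1 0.93 [ 360. -303.   54.]
tin1 0.87 [ 480. -214.   57.]
tin1 0.67 [ 617. -206.   58.]
tin2 0.93 [ 360. -303.   54.]
tin2 0.87 [ 480. -214.   57.]
tin2 0.67 [ 617. -206.   58.]
tin3 0.93 [ 360. -303.   54.]
tin3 0.87 [ 480. -214.   57.]
tin3 0.67 [ 617. -206.   58.]
tin4 0.93 [ 360. -303.   54.]
tin4 0.87 [ 480. -214.   57.]
tin4 0.67 [ 617. -206.   58.]
```

View pics/top0.png

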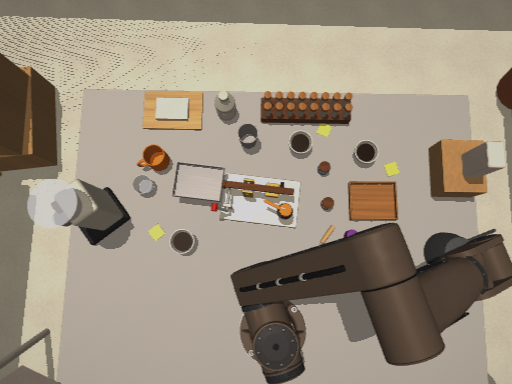

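View pics/side0.png

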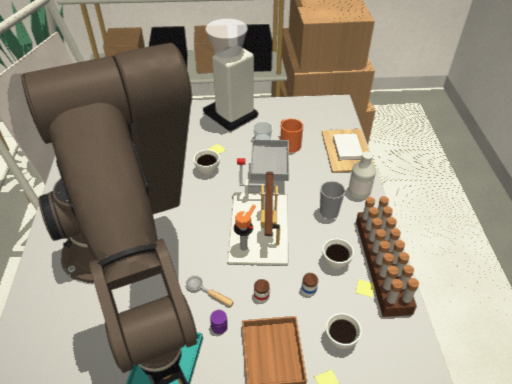

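The top view shows two real tins at pixels (324,168) and (327,203), plus the purple decoy at (351,236). It also shows the wooden tray (373,201), the pan (200,182), the red knob (214,207) and the collar (285,211). The side view agrees, and the arm hides the area near the turquoise tray. Next I'll fit the balance and tray poses from depth.

```bash
cat >> h.py <<'E'
def rect(P,m,name=''):
    q=P[m][:,:2].astype(np.float32); r=cv2.minAreaRect(q); print(name,len(q),np.round(r[0],1),np.round(r[1],1),round(r[2],2),'z',np.round(np.percentile(P[m][:,2],[5,50,95]),1)); return r
def largest(m):
    n,l,s,_=cv2.connectedComponentsWithStats(m.astype(np.uint8)); return l==1+np.argmax(s[1:,4])
E
python3 - <<'E'
from h import *
for n in ('top','side'):
    c=cam(n); P=cloud(c); X,Y,Z=P[...,0],P[...,1],P[...,2]; hsv=cv2.cvtColor(c['img'],cv2.COLOR_RGB2HSV); H,S,V=[hsv[...,i] for i in range(3)]
    print(n)
    pan=(abs(X-540)<110)&(abs(Y-265)<130)&(Z>65)&(Z<112)&(S<60)
    rect(P,largest(pan),'pan')
    rect(P,largest((abs(X-540)<110)&(abs(Y-265)<130)&(Z>65)&(Z<85)&(S<60)),'panfloor')
    base=(abs(X-520)<150)&(abs(Y-70)<230)&(Z>8)&(Z<22)&(S<60)&(V>150)
    rect(P,largest(base),'base')
    wood=(abs(X-500)<140)&(abs(Y+390)<130)&(Z<45)&(S>90)&((H<15))
    rect(P,largest(wood),'tray')
    red=((H<5)|(H>174))&(S>170)&(abs(X-448)<40)&(abs(Y-195)<40)&(Z>90); print('knob',red.sum(),np.median(P[red],0))
    org=(H>5)&(H<16)&(S>180)&(abs(X-450)<110)&(abs(Y+30)<110)&(Z>140)&(Z<175)
    if org.sum()>5: rect(P,largest(org),'grip')
    org=(H>5)&(H<16)&(S>180)&(abs(X-450)<110)&(abs(Y+30)<110)&(Z>110)&(Z<133)
    if org.sum()>5: rect(P,largest(org),'arm'); print(np.round(P[org][::10]))
    beam=(V<110)&(Z>105)&(Z<125)&(abs(X-530)<60)&(abs(Y-60)<180)
    rect(P,largest(beam),'beam')
    for r in env.find_in(c,'tin1')[:5]:
        p=w(c,r['centre']); print('tin',np.round(p),r['score'])
        m=(np.hypot(X-p[0],Y-p[1])<40)&(Z>25)&(Z<70); 
        if m.sum()>5: rect(P,m&(Z>52),'  tintop'); 
        b=m&(S>120)&(Z<50); print('  hue',np.median(H[b]) if b.any() else None)
E
```

```text
top
pan 1724 [549. 289.] [185. 132.] 84.2 z [ 71.   77.2 102.5]
panfloor 1425 [551.2 293.5] [172.4 122.1] 83.95 z [70.7 76.5 81.7]
base 978 [453.7  72.6] [235.9  97.7] 84.26 z [ 9.4 14.2 19.7]
tray 1838 [ 502.2 -390.2] [157.4 196.6] 1.26 z [-1.1  5.7 29.8]
knob 38 [447.19352293 218.29705121 155.88253054]
grip 88 [439.6 -34.6] [41.6 43.6] 32.07 z [152.3 159.6 165.9]
arm 18 [458.6   1.1] [34.2  9.3] 64.65 z [123.9 127.8 131.4]
[[476.  29. 132.]
 [462.  18. 128.]
 [455. -11. 128.]]
beam 308 [525.9  65.3] [264.5  28.6] 85.34 z [110.  116.  120.8]
tin [ 616. -187.   57.] 0.63
  tintop 84 [ 624.2 -190.7] [40.6 39.6] 1.85 z [53.  57.1 62.3]
  hue 11.0
tin [ 480. -198.   57.] 0.42
  tintop 85 [ 481.7 -203.5] [42.9 38.4] 45.73 z [52.6 56.5 61.6]
  hue 5.0
tin [ 370. -282.   55.] 0.42
  tintop 35 [ 370.4 -289. ] [15.7 40. ] 24.39 z [53.  57.3 60.9]
  hue 144.0
side
pan 1454 [547.3 291.6] [193.7 128.6] 84.07 z [ 75.2  80.6 105.5]
panfloor 979 [548.7 308.7] [154.  124.1] 83.44 z [74.9 79.2 83.4]
base 2589 [493.8  54.6] [303.9 188.1] 83.42 z [11.9 16.5 20.4]
tray 3755 [ 495.7 -385.4] [149.4 185.9] 1.19 z [ 2.4  6.8 30.6]
knob 30 [443.55689338 214.55127452 156.33669403]
grip 64 [436.  -52.4] [13.2 38.2] 81.45 z [141.5 151.  161.3]
beam 30 [534.8 163. ] [67.8 25.9] 87.93 z [112.1 117.  121.4]
tin [ 481. -214.   57.] 0.75
  tintop 175 [ 480.8 -204.9] [44.3 42.6] 86.16 z [53.8 57.6 60.8]
  hue 3.0
tin [ 354. -302.   56.] 0.66
  tintop 200 [ 358.  -294.8] [42.8 44.1] 9.81 z [53.9 57.5 61.2]
  hue 142.0
tin [650. 434.  74.] 0.54
  tintop 65 [649.6 434.2] [74.1 27.8] 3.68 z [53.2 61.8 69.6]
  hue 10.0
tin [ 618. -204.   57.] 0.51
  tintop 164 [ 622. -193.] [45.1 42.9] 80.01 z [53.3 57.3 60.6]
  hue 110.0
```

```bash
cat >> h.py <<'E'
O=np.array([528.9,101.5]); BY=np.radians(-6.0)
def bal(x,y):
    c,s=np.cos(BY),np.sin(BY); return O+np.array([c*x-s*y,s*x+c*y])
def delta(tx,ty,tz,yaw=None):
    """turn (rad, tool z) first, then shift in cm along tool axes"""
    s=env.state(); y0=s['tcp_rot'][2]; yaw=y0 if yaw is None else yaw
    d=np.array([tx,ty,tz])-s['eef_pos']; c,q=np.cos(yaw),np.sin(yaw)
    print('t %.1f turn %.3f shift cm %s'%(s['t'],-(yaw-y0),np.round([(c*d[0]+q*d[1])/10,(q*d[0]-c*d[1])/10,-d[2]/10],2)))
def tins(n):
    c=cam(n); P=cloud(c); hsv=cv2.cvtColor(c['img'],cv2.COLOR_RGB2HSV); X,Y,Z=[P[...,i] for i in range(3)]
    for r in env.find_in(c,'tin1')[:7]:
        p=w(c,r['centre']); m=(np.hypot(X-p[0],Y-p[1])<42)&(Z>p[2]-12)&(Z<p[2]+10)
        if m.sum()>15:
            (a,rr)=cv2.minEnclosingCircle(P[m&(Z>p[2]-5)][:,:2].astype(np.float32))
            print(n,round(r['score'],2),'p',np.round(p),'centre',np.round(a,1),'r',round(rr,1))
    return c
E
python3 -m inch '[[0,0,0.138,0,0,-1.25,-1],[0,0,0.138,0,0,-1.25,-1],[0,0,0.138,0,0,-1.25,-1],[0,0,0.138,0,0,-1.25,-1],[0,0,0,1.91,-4.21,0,-1],[0,0,0,1.91,-4.21,0,-1],[0,0,0,1.91,-4.21,0,-1],[0,0,0,1.91,-4.21,0,-1],[0,0,0,1.91,-4.21,0,-1],[0,0,0,1.91,-4.21,0,-1],[0,0,0,1.91,-4.21,0,-1],[0,0,0,1.91,-4.21,0,-1],[0,0,0,1.91,-4.21,0,-1],[0,0,0,0,0,0,-1],[0,0,0,0,0,0,-1]]'
python3 - <<'E'
from h import *
c=tins('top'); save(c,'top1.png'); c=tins('side'); save(c,'side1.png'); save(cam('wrist'),'wrist1.png'); delta(481,-204,40,-.1047)
E
```

```text
t: 3.18
eef_pos: [480.9, -204.6, 242.7]
tcp_rot: [3.141, -0.0, -0.104]
ft_force: [-0.1, -0.2, 0.7]
opening: 1.001
grip_force: 0.0
top 0.66 p [ 620. -186.   57.] centre [ 622.1 -191.2] r 22.0
side 0.83 p [ 359. -300.   56.] centre [ 357.7 -294.8] r 23.4
side 0.63 p [ 618. -205.   55.] centre [ 622.1 -192.7] r 23.6
side 0.56 p [ 479. -216.   58.] centre [ 481.3 -204.5] r 23.7
side 0.24 p [438. -43. 162.] centre [436.2 -34.5] r 25.3
t 3.4 turn -0.001 shift cm [ 2.000e-02 -1.200e-01  2.026e+01]
```

```bash
cd pics; python3 -c "
import cv2,numpy as np
a=cv2.imread('top1.png');b=cv2.imread('side1.png');cv2.imwrite('m1.png',cv2.resize(np.hstack([a[:,60:460],b[:,0:400]]),(800,384)))"
```

```text
(no output)
```

View pics/m1.png

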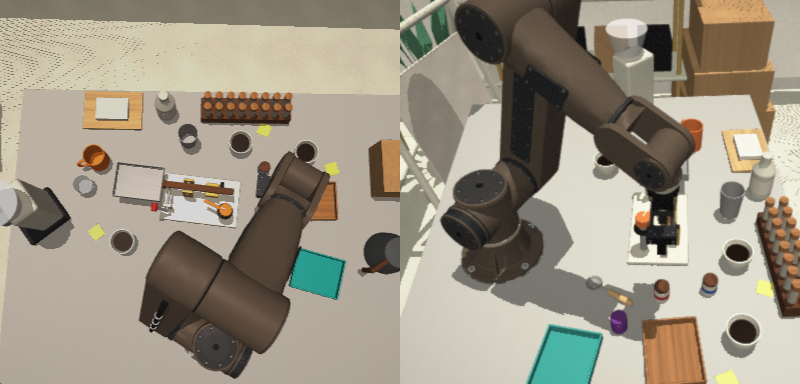

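View pics/wrist1.png

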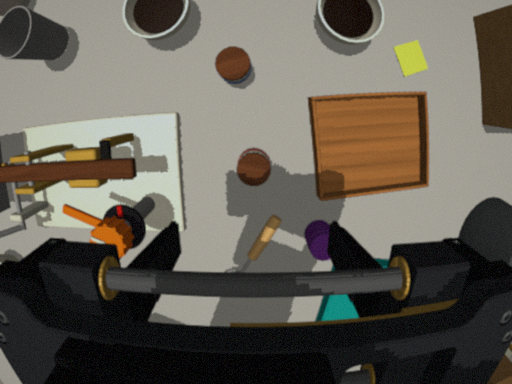

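Only two tins are present: red-banded at (481,-204) and blue-banded at (622,-192), seen at wrist pixels (253,167) and (233,63). The purple decoy is at (318,240). The wooden tray is empty, and the beam is level and arrested. I'll grip the first tin.

```bash
python3 -m inch '[[0,0,0,0,-0.05,4.5,-1],[0,0,0,0,-0.05,4.5,-1],[0,0,0,0,0,4.5,-1],[0,0,0,0,0,4.5,-1],[0,0,0,0,0,2.5,-1],[0,0,0,0,0,1.8,-1],[0,0,0,0,0,0,0.3],[0,0,0,0,0,0,0.5],[0,0,0,0,0,0,0.7],[0,0,0,0,0,0,1],[0,0,0,0,0,0,1],[0,0,0,0,0,0,1]]'
python3 - <<'E'
from h import *
print(bal(0,153),bal(0,225),env.state()['eef_pos'])
s=env.state()['eef_pos']; p=bal(0,153); delta(p[0],p[1],s[2],BY)
E
```

```text
t: 4.92
eef_pos: [481.3, -203.5, 19.9]
tcp_rot: [3.141, -0.0, -0.104]
ft_force: [0.1, 0.1, 1.8]
opening: 0.481
grip_force: 30.0
[544.89285488 253.66184999] [552.41890424 325.26742646] [ 481.25829329 -203.51768871   19.86571326]
t 4.9 turn 0.001 shift cm [  1.55 -46.13  -0.  ]
```

```bash
python3 -m inch '[[0,0,0,0,0,-4.4,1],[0,0,0,0,0,-4.4,1],[0,0,0,0,0,-4.4,1],[0,0,0,0,0,-4.4,1],[0,0,0,0,0,-4.4,1],[0,0,0,0.13,-4.44,0,1],[0,0,0,0.13,-4.44,0,1],[0,0,0,0.13,-4.44,0,1],[0,0,0,0.13,-4.44,0,1],[0,0,0,0.13,-4.44,0,1],[0,0,0,0.13,-4.44,0,1],[0,0,0,0.13,-4.44,0,1],[0,0,0,0.13,-4.44,0,1],[0,0,0,0.13,-4.44,0,1],[0,0,0,0.13,-4.44,0,1],[0,0,0,0.13,-4.44,0,1],[0,0,0,0.13,-4.44,0,1],[0,0,0,0,0,0,1],[0,0,0,0,0,0,1]]'
python3 - <<'E'
from h import *
p=bal(0,225); delta(p[0],p[1],97,BY)
c=cam('top'); P=cloud(c); X,Y,Z=[P[...,i] for i in range(3)]; hsv=cv2.cvtColor(c['img'],cv2.COLOR_RGB2HSV); H,S,V=[hsv[...,i] for i in range(3)]
save(c,'top2.png')
c=cam('wrist'); save(c,'wrist2.png')
E
```

```text
t: 7.3
eef_pos: [551.7, 324.5, 239.1]
tcp_rot: [3.141, 0.001, -0.104]
ft_force: [0.5, 0.3, -0.5]
opening: 0.476
grip_force: 30.0
t 7.3 turn 0.001 shift cm [ 0.06 -0.09 14.21]
```

View pics/wrist2.png

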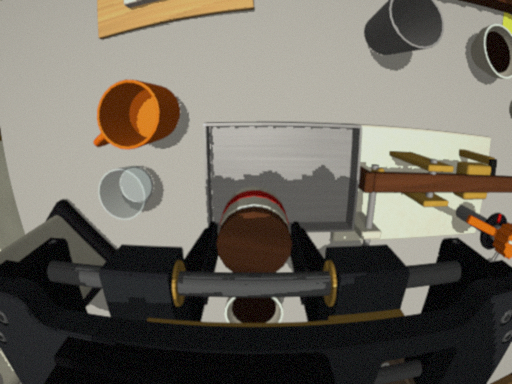

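The tin hangs over the pan, centred across its width (wrist picture: pan at 208–362 × 125–232, tin at 255,235). I'll lower it into the far slot and release.

```bash
python3 -m inch '[[0,0,0,0.03,-0.04,4.4,1],[0,0,0,0.03,-0.05,4.4,1],[0,0,0,0,0,3.0,1],[0,0,0,0,0,1.3,1],[0,0,0,0,0,0.6,1],[0,0,0,0,0,0.3,1],[0,0,0,0,0,0.1,1],[0,0,0,0,0,0.1,1],[0,0,0,0,0,0,1]]'; python3 -c "
from h import *
print(env.state()['moment'])"
```

```text
t: 8.52
eef_pos: [552.8, 325.7, 97.9]
tcp_rot: [-3.141, -0.0, -0.104]
ft_force: [0.4, -0.7, -0.2]
opening: 0.478
grip_force: 30.0
[ 0.02923444  0.03727993 -0.02558791]
```

```bash
python3 -m inch '[[0,0,0,0,0,0.1,1],[0,0,0,0,0,0.05,1],[0,0,0,0,0,0,1],[0,0,0,0,0,0,-0.1],[0,0,0,0,0,0,-0.3],[0,0,0,0,0,0,-0.3],[0,0,0,0,0,0,-0.3]]'; python3 -m inch '[[0,0,0,0,0,-1,-0.3],[0,0,0,0,0,-2,-0.3],[0,0,0,0,0,-4.5,-0.3],[0,0,0,0,0,-4.5,-0.5],[0,0,0,0,4.4,-2,-1],[0,0,0,0,4.4,0,-1],[0,0,0,0,4.4,0,-1],[0,0,0,0,4.4,0,-1],[0,0,0,0,4.4,0,-1],[0,0,0,0,4.4,0,-1],[0,0,0,0,0,0,-1]]'
python3 - <<'E'
from h import *
c=tins('side'); save(c,'side2.png'); c=tins('top'); save(c,'top3.png')
E
```

```text
t: 9.4
eef_pos: [552.7, 325.7, 96.1]
tcp_rot: [3.142, -0.0, -0.104]
ft_force: [1.1, 0.1, -0.9]
opening: 0.65
grip_force: 0.0
t: 10.78
eef_pos: [525.2, 61.0, 237.0]
tcp_rot: [3.141, -0.001, -0.107]
ft_force: [-0.3, 0.6, -0.2]
opening: 1.0
grip_force: 0.0
side 0.86 p [ 358. -304.   55.] centre [ 357.5 -295.1] r 23.2
side 0.56 p [ 618. -205.   56.] centre [ 621.6 -192.8] r 23.1
top 0.68 p [553. 326. 129.] centre [553. 326.] r 22.2
top 0.51 p [ 620. -190.   59.] centre [ 622.6 -190.9] r 21.7
```

```bash
python3 -c "
from h import *
delta(622.1,-192.0,20,BY)"
```

```text
t 11.0 turn 0.001 shift cm [12.29 24.44 21.64]
```

```bash
python3 -m inch '[[0,0,0,2.05,4.07,0,-1],[0,0,0,2.05,4.07,0,-1],[0,0,0,2.05,4.07,0,-1],[0,0,0,2.05,4.07,0,-1],[0,0,0,2.05,4.07,0,-1],[0,0,0,2.05,4.07,0,-1],[0,0,0,0,0,4.5,-1],[0,0,0,0,0,4.5,-1],[0,0,0,0,0,4.5,-1],[0,0,0,0,0,4.5,-1],[0,0,0,0,0,2.3,-1],[0,0,0,0,0,1.4,-1],[0,0,0,0,0,0,0.3],[0,0,0,0,0,0,0.5],[0,0,0,0,0,0,0.7],[0,0,0,0,0,0,1],[0,0,0,0,0,0,1],[0,0,0,0,0,0,1]]'
python3 -c "
from h import *
p=bal(0,153); delta(p[0],p[1],97,BY)"
```

```text
t: 13.22
eef_pos: [622.3, -192.6, 19.4]
tcp_rot: [3.141, -0.0, -0.104]
ft_force: [-0.4, 0.8, 1.5]
opening: 0.474
grip_force: 30.0
t 13.2 turn 0.000 shift cm [-12.36 -43.58  -7.76]
```

```bash
python3 -m inch '[[0,0,0,0,0,-4.4,1],[0,0,0,0,0,-4.4,1],[0,0,0,0,0,-4.4,1],[0,0,0,0,0,-4.4,1],[0,0,0,0,0,-4.4,1],[0,0,0,-1.236,-4.358,0,1],[0,0,0,-1.236,-4.358,0,1],[0,0,0,-1.236,-4.358,0,1],[0,0,0,-1.236,-4.358,0,1],[0,0,0,-1.236,-4.358,0,1],[0,0,0,-1.236,-4.358,0,1],[0,0,0,-1.236,-4.358,0,1],[0,0,0,-1.236,-4.358,0,1],[0,0,0,-1.236,-4.358,0,1],[0,0,0,-1.236,-4.358,0,1],[0,0,0,0,0,0,1],[0,0,0,0,0,0,1]]'
python3 - <<'E'
from h import *
p=bal(0,153); delta(p[0],p[1],96.5,BY); c=tins('top'); c=tins('side')
E
```

```text
t: 15.35
eef_pos: [544.5, 253.4, 238.9]
tcp_rot: [3.141, 0.0, -0.104]
ft_force: [0.2, -1.4, -1.0]
opening: 0.478
grip_force: 30.0
t 15.3 turn 0.001 shift cm [ 0.04 -0.03 14.24]
top 0.67 p [ 360. -291.   56.] centre [ 358.7 -293.6] r 22.6
side 0.8 p [ 361. -306.   57.] centre [ 357.6 -294.5] r 23.5
side 0.76 p [553. 312. 121.] centre [553.3 324. ] r 25.2
side 0.69 p [542. 237. 252.] centre [544.6 248.6] r 22.6
side 0.25 p [719. -94.  46.] centre [720.3 -90.6] r 41.3
```

```bash
python3 -m inch '[[0,0,0,0.04,0,4.4,1],[0,0,0,0,0,4.4,1],[0,0,0,0,0,3.0,1],[0,0,0,0,0,1.3,1],[0,0,0,0,0,0.6,1],[0,0,0,0,0,0.3,1],[0,0,0,0,0,0.15,1],[0,0,0,0,0,0.15,1],[0,0,0,0,0,0,1],[0,0,0,0,0,0,-0.1],[0,0,0,0,0,0,-0.2],[0,0,0,0,0,0,-0.2],[0,0,0,0,0,0,-0.2],[0,0,0,0,0,-1,-0.2],[0,0,0,0,0,-2,-0.2],[0,0,0,0,0,-4.5,-0.2],[0,0,0,0,0,-4.5,-0.2],[0,0,0,0,0,-3,-0.2]]'
python3 - <<'E'
from h import *
p=bal(-95,115); delta(p[0],p[1],240,BY); delta(*bal(-95,111),147,BY+np.pi/2)
c=tins('side'); save(c,'side3.png'); c=cam('wrist'); save(c,'wrist3.png')
E
```

```text
t: 17.8
eef_pos: [545.2, 253.8, 249.1]
tcp_rot: [-3.141, -0.003, -0.104]
ft_force: [0.3, 0.2, -0.3]
opening: 0.6
grip_force: 0.0
t 17.8 turn 0.001 shift cm [-9.53  3.82  0.91]
t 17.8 turn -1.570 shift cm [-4.22 -9.53 10.21]
side 0.76 p [548. 315. 128.] centre [546.3 313.4] r 39.5
side 0.67 p [542. 236. 125.] centre [542.8 252.6] r 24.5
side 0.54 p [ 359. -305.   58.] centre [ 357.7 -294.9] r 22.6
```

View pics/wrist3.png

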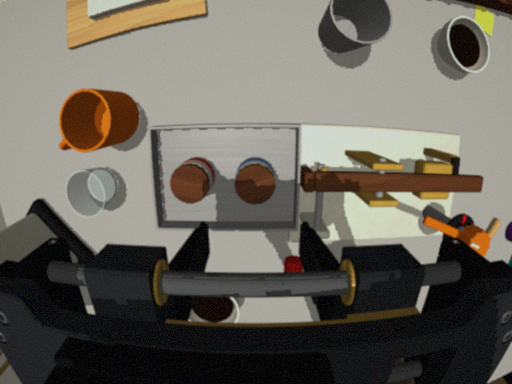

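The picture shows both tins standing upright in the pan, at wrist pixels (191,182) and (255,182), with the knob at (293,265). I'll push the lever with shut fingers from its +y side.

```bash
python3 -m inch '[[0,0,0,-4.75,0.25,0,0.3],[0,0,0,-4.75,0.25,0,1],[0,0,0,0,0,0,1],[0,0,0,0,0,4,1],[0,0,0,0,0,4,1],[0,0,0,0,0,2.9,1],[0,0,0,0,0,0,1],[0,0,0,0,0,0,1]]'
python3 - <<'E'
from h import *
print(bal(-95,148)); delta(*bal(-95,148),140,BY)
c=cam('side'); save(c,'side4.png'); im=cv2.resize(c['img'][110:260,150:350,::-1],(800,600)); cv2.imwrite('pics/side4c.png',im)
E
```

```text
t: 18.95
eef_pos: [450.7, 258.7, 137.7]
tcp_rot: [-3.141, -0.001, -0.104]
ft_force: [-0.1, -0.1, 1.2]
opening: 0.005
grip_force: 0.0
[449.8906325  258.61944452]
t 18.9 turn 0.000 shift cm [-0.08  0.02 -0.23]
```

View pics/side4c.png

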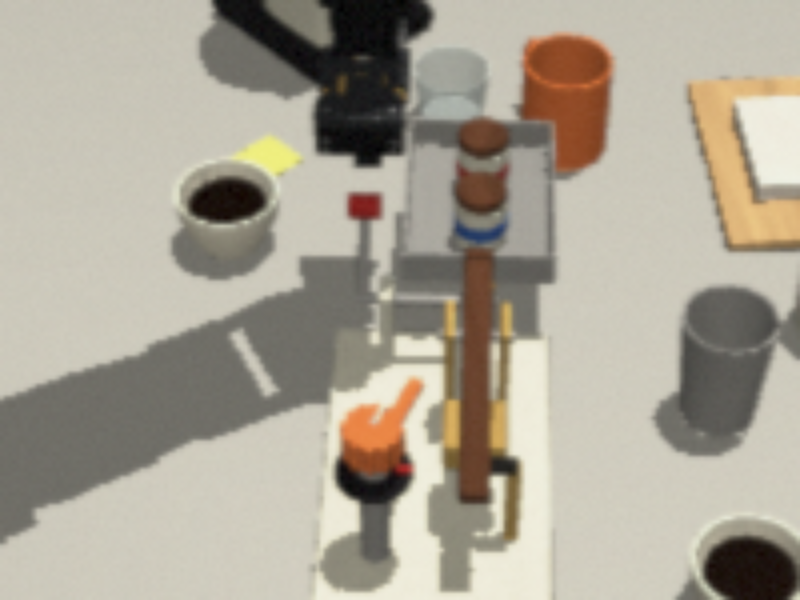

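The crop shows the shut fingertips (368,155) directly behind the red knob (365,207), clear of the pan. The tins are standing. I'll push along the beam towards -y.

```bash
python3 -m inch '[[0,0,0,0,1.0,0,1],[0,0,0,0,1.0,0,1],[0,0,0,0,1.0,0,1],[0,0,0,0,1.0,0,1],[0,0,0,0,1.0,0,1],[0,0,0,0,1.0,0,1],[0,0,0,0,1.0,0,1],[0,0,0,0,1.0,0,1],[0,0,0,0,0.6,0,1]]'; python3 -m inch '[[0,0,0,0,0.3,0,1],[0,0,0,0,0,0,1]]';  python3 -c "
from h import *
c=cam('side'); red=0
hsv=cv2.cvtColor(c['img'],cv2.COLOR_RGB2HSV);H,S=hsv[...,0],hsv[...,1];P=cloud(c);m=((H<5)|(H>174))&(S>170)&(np.abs(P[...,0]-440)<40)&(P[...,1]>90)&(P[...,1]<280)&(P[...,2]>110)
print(m.sum(),np.median(P[m],0),bal(-95,29),bal(-95,111))"
```

```text
t: 20.12
eef_pos: [441.0, 172.4, 137.1]
tcp_rot: [3.141, 0.0, -0.105]
ft_force: [0.3, -0.2, -0.5]
opening: 0.006
grip_force: 0.0
t: 20.38
eef_pos: [440.8, 170.0, 137.1]
tcp_rot: [3.142, -0.0, -0.104]
ft_force: [0.4, -0.0, -0.7]
opening: 0.005
grip_force: 0.0
1 [448.71756499 158.37512736 303.86080482] [437.45174537 140.27133898] [446.02307936 221.8221344 ]
```

```bash
python3 -c "
from h import *
c=cam('side'); cv2.imwrite('pics/side5c.png',cv2.resize(c['img'][110:260,150:350,::-1],(800,600)))"
```

```text
(no output)
```

View pics/side5c.png

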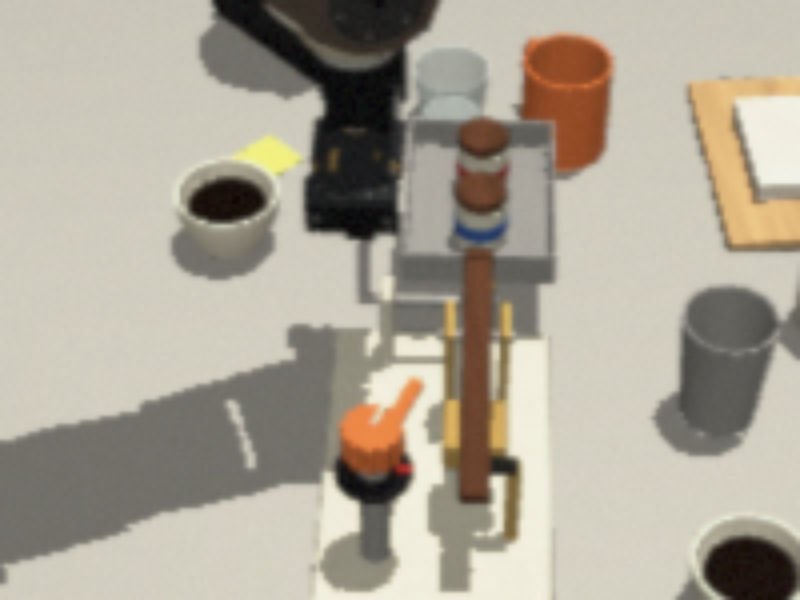

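```bash
python3 -c "
from h import *
c=cam('wrist'); save(c,'wrist5.png'); t=cam('top'); a=cv2.resize(t['img'][150:250,160:310,::-1],(450,300)); b=cv2.resize(c['img'][:,:,::-1],(512,384))[100:300,100:412]
b=cv2.resize(b,(468,300)); cv2.imwrite('pics/m5.png',np.vstack([np.pad(a,((0,0),(0,18),(0,0))),b]))"
```

```text
(no output)
```

View pics/m5.png

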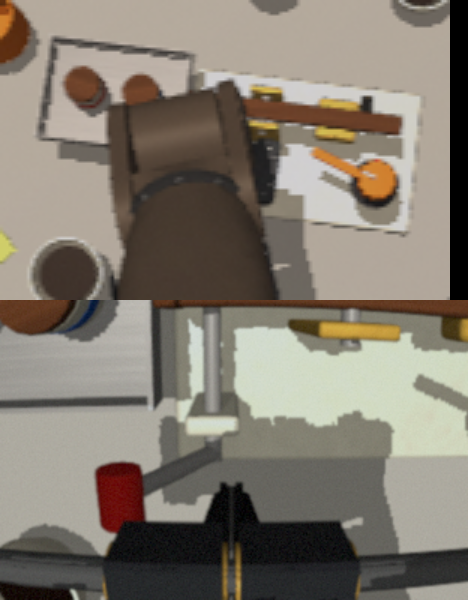

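```bash
cat >> h.py <<'E'
def wcloud(c):
    v,u=np.mgrid[:384,:512].astype(float); x=u-c['cx']; y=v-c['cy']; r=np.hypot(x,y)+1e-9; th=r/c['fx']; d=c['depth']; k=d*np.tan(th)/r
    return np.stack([x*k,y*k,d],-1)@Rm(c['orientation']).T+np.array(c['position'])
def loc(p):
    p=np.asarray(p); q=p[...,:2]-O; c,s=np.cos(BY),np.sin(BY); return np.stack([c*q[...,0]+s*q[...,1],-s*q[...,0]+c*q[...,1],p[...,2]],-1)
def knob(n='wrist'):
    c=cam(n); P=wcloud(c) if n=='wrist' else cloud(c); hsv=cv2.cvtColor(c['img'],cv2.COLOR_RGB2HSV); H,S=hsv[...,0],hsv[...,1]; L=loc(P)
    m=((H<5)|(H>174))&(S>150)&(np.abs(L[...,0]+95)<40)&(np.abs(L[...,1]-70)<75)&(L[...,2]>110)
    print(n,m.sum(), *(np.round(np.percentile(L[m],q,axis=0),1) for q in (3,50,97)) if m.sum() else ())
E
python3 -c "
from h import *
knob(); knob('top'); print(loc(env.state()['eef_pos'])); c=env.read_camera('wrist'); L=loc(wcloud(c)); P=loc(wcloud(c)); print(c['fx'],c['cx'],c['cy'],c['position'],c['orientation'])
for u,v in [(254,225),(255,232),(254,240)]: print(u,v,c['img'][v,u],np.round(L[v,u],1))"
```

```text
wrist 1724 [-104.2   44.6  147.3] [-84.2 103.9 158.6] [-61.8 132.6 289.9]
top 0
[-94.85991498  59.17660721 137.09912072]
297.3186396354542 253.81411745797678 193.70386815516233 [518.78131482 161.33526323 330.06655954] [ 2.85957533e+00 -3.90264641e-04 -1.67547907e+00]
254 225 [28 25 24] [-85.1  58.3 161.5]
255 232 [33 28 26] [-84.9  57.7 172.6]
254 240 [35 33 32] [-85.   58.3 183.3]
```

```bash
python3 -c "
from h import *
c=cam('wrist'); L=loc(wcloud(c)); hsv=cv2.cvtColor(c['img'],cv2.COLOR_RGB2HSV); H,S=hsv[...,0],hsv[...,1]
m=largest(((H<5)|(H>174))&(S>190)&(L[...,2]>130)&(L[...,2]<170)&(L[...,1]>20)&(L[...,1]<160)&(L[...,0]<-60))
v,u=np.nonzero(m);print(m.sum(),u.min(),u.max(),v.min(),v.max())
print(np.round(np.percentile(L[m],[2,25,50,75,98],axis=0),1))
d=(L[...,2]<200)&(L[...,2]>120)&(np.abs(L[...,1]-59)<30)&(L[...,0]<-60)&(c['img'].max(-1)<60)
print(np.round(np.percentile(L[d],[2,50,98],axis=0),1))
f=d&(L[...,2]<160);print(f.sum(),np.round(np.percentile(L[f],[2,50,98],axis=0),1))
"
```

```text
1120 165 195 209 254
[[-105.5   98.3  145.6]
 [ -97.3  102.   154.7]
 [ -90.3  106.5  157.4]
 [ -83.6  111.   158.6]
 [ -81.1  115.8  159.8]]
[[-85.2  50.5 161.9]
 [-83.4  58.3 184.1]
 [-82.8  66.  198.6]]
1 [[-96.9  88.7 125. ]
 [-96.9  88.7 125. ]
 [-96.9  88.7 125. ]]
```

```bash
python3 -m inch '[[0,0,0,0,0,-3,1],[0,0,0,0,0,-3,1],[0,0,0,0,-4.5,0,1],[0,0,0,0,-4.4,0,1],[0,0,0,0,0,3,1],[0,0,0,0,0,2.6,1],[0,0,0,0,0,0,1]]'
for i in 1; do python3 -c "from h import *; knob()"; 
python3 -m inch '[[0,0,0,0,1,0,1],[0,0,0,0,0.8,0,1],[0,0,0,0,0,0,1]]';python3 -c "from h import *; knob()"; 
python3 -m inch '[[0,0,0,0,0.6,0,1],[0,0,0,0,0.4,0,1],[0,0,0,0,0,0,1]]';python3 -c "from h import *; knob()"; 
python3 -m inch '[[0,0,0,0,0.6,0,1],[0,0,0,0,0.4,0,1],[0,0,0,0,0,0,1]]';python3 -c "from h import *; knob();c=cam('wrist');cv2.imwrite('pics/w6.png',c['img'][100:300,100:412,::-1])"; done
```

```text
t: 21.65
eef_pos: [449.2, 258.4, 139.8]
tcp_rot: [3.14, 0.003, -0.104]
ft_force: [-0.1, 0.8, -0.1]
opening: 0.002
grip_force: 0.0
wrist 1457 [-103.6   72.6  146.3] [-87.4 110.4 158. ] [-60.9 139.8 288.7]
t: 22.08
eef_pos: [448.3, 240.0, 141.8]
tcp_rot: [-3.141, -0.001, -0.105]
ft_force: [0.1, 0.0, -0.2]
opening: 0.001
grip_force: 0.0
wrist 1585 [-102.9   54.   146.8] [-85.2 110.6 158.3] [-60.3 136.8 293. ]
t: 22.5
eef_pos: [447.1, 230.5, 141.1]
tcp_rot: [3.141, 0.0, -0.105]
ft_force: [0.8, 0.3, 0.3]
opening: 0.003
grip_force: 0.0
wrist 1345 [-102.3   44.5  146.7] [-82.9 107.3 158.6] [-60.9 139.4 293.1]
t: 22.92
eef_pos: [446.0, 220.5, 141.1]
tcp_rot: [3.141, 0.0, -0.105]
ft_force: [0.7, -0.3, 0.0]
opening: 0.003
grip_force: 0.0
wrist 1122 [-93.2  34.2 146.2] [-81.3 108.1 163.5] [-60.7 138.8 293.8]
```

View pics/w6.png

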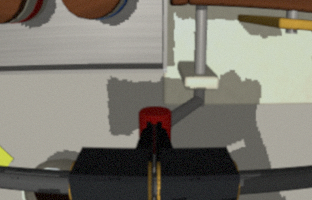

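The fingertips ride about 20 mm higher than the reported TCP height: the shut tips are just above the knob's top at z ≈ 160, so they passed over it. I'll back off, go 22 mm lower and push again.

```bash
python3 -m inch '[[0,0,0,0,-1.8,0,1],[0,0,0,0,-1.8,0,1],[0,0,0,0,0,2.2,1],[0,0,0,0,0,0,1]]';  python3 -c "from h import *; knob();c=cam('wrist'); L=loc(wcloud(c)); d=(L[...,2]<200)&(np.abs(L[...,0]+85)<4)&(c['img'].max(-1)<60)&(L[...,1]>120); print(L[d][:,2].min()); print(loc(env.state()['eef_pos']))"
python3 -m inch '[[0,0,0,0,0.6,0,1],[0,0,0,0,0.6,0,1],[0,0,0,0,0.6,0,1],[0,0,0,0,0,0,1]]'
python3 -m inch '[[0,0,0,0,0.6,0,1],[0,0,0,0,0.6,0,1],[0,0,0,0,0,0,1]]';python3 -c "from h import *; knob()"; 
```

```text
t: 23.52
eef_pos: [449.1, 257.5, 118.0]
tcp_rot: [3.14, 0.002, -0.103]
ft_force: [0.7, -0.4, 0.7]
opening: 0.005
grip_force: 0.0
wrist 1216 [-94.5  71.6 144.2] [-83.1 110.2 157.6] [-60.8 138.6 267.7]
141.92914180558222
[-94.90703959 146.67616825 119.33472822]
t: 24.12
eef_pos: [448.0, 238.2, 119.3]
tcp_rot: [-3.142, -0.0, -0.105]
ft_force: [0.7, -0.5, 0.5]
opening: 0.008
grip_force: 0.0
t: 24.5
eef_pos: [447.5, 229.9, 122.4]
tcp_rot: [-3.135, -0.004, -0.106]
ft_force: [-12.5, 21.7, 36.7]
opening: 0.006
grip_force: 16.9
wrist 1245 [-91.7  43.4 148.2] [-81.5 103.7 161.9] [-60.4 138.2 274.5]
```

```bash
python3 -m inch '[[0,0,0,0,-0.6,0,1],[0,0,0,0,-0.6,0,1],[0,0,0,0,0,0,1]]';  python3 -c "from h import *; knob();c=cam('wrist'); s=cam('side')
a=cv2.resize(c['img'][170:290,130:330,::-1],(750,300),interpolation=cv2.INTER_CUBIC); b=cv2.resize(s['img'][120:200,200:300,::-1],(375,300)); cv2.imwrite('pics/m7.png',np.vstack([a,np.pad(b,((0,0),(0,375),(0,0)))]))
L=loc(wcloud(c));P=loc(cloud(s)); print(loc(env.state()['eef_pos']))
d=(L[...,2]<200)&(np.abs(L[...,0]+90)<14)&(c['img'].max(-1)<60)&(np.abs(L[...,1]-138)<20);print(np.round(np.percentile(L[d],[0,2,50,100],axis=0)))
d=(P[...,2]<200)&(P[...,2]>80)&(np.abs(P[...,0]+95)<30)&(s['img'].max(-1)<60)&(np.abs(P[...,1]-138)<40);print(d.sum());print(np.round(np.percentile(P[d],[0,2,50,100],axis=0)))
"
```

```text
t: 24.92
eef_pos: [447.8, 238.8, 118.8]
tcp_rot: [3.141, 0.001, -0.104]
ft_force: [-0.3, 0.3, 0.6]
opening: 0.007
grip_force: 0.0
wrist 1277 [-91.5  53.  147.6] [-81.7 105.  161.3] [-60.1 138.8 270.4]
[-94.94525605 127.75656188 118.79557432]
[[-104.  118.  142.]
 [ -86.  119.  144.]
 [ -84.  127.  169.]
 [ -83.  136.  197.]]
5
[[-103.  122.  148.]
 [-103.  122.  148.]
 [ -97.  126.  149.]
 [ -90.  127.  152.]]
```

View pics/m7.png

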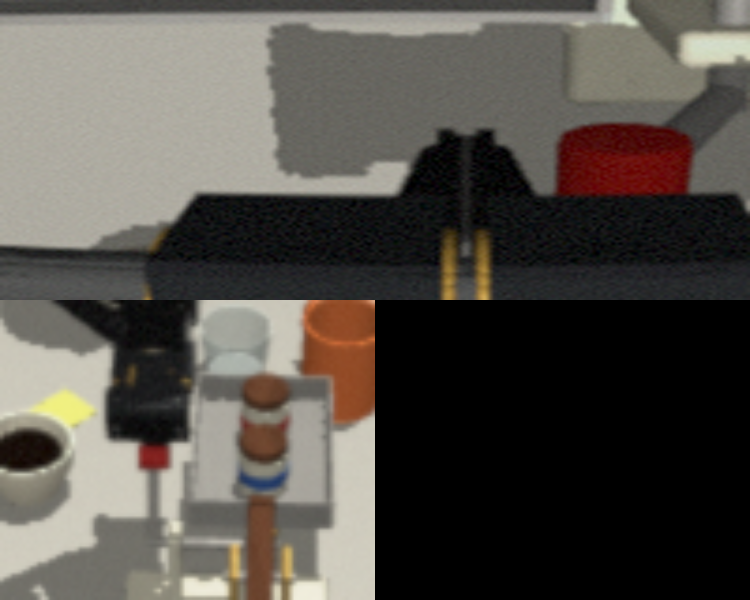

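The shut fingers flare upward, so a push with them wedges on the knob. Instead I'll straddle the knob with the gripper fully open and push it with a flat inner finger face.

```bash
python3 -m inch '[[0,0,0,0,0,-4,1],[0,0,0,0,0,-3,0],[0,0,0,0,1.7,0,-1],[0,0,0,0,0,0,-1],[0,0,0,0,0,0,-1],[0,0,0,0,0,0,-1],[0,0,0,0,0,3.6,-1],[0,0,0,0,0,3.6,-1],[0,0,0,0,0,0,-1]]';  python3 -c "
from h import *
print(loc(env.state()['eef_pos']));knob()"
python3 -m inch '[[0,0,0,0,1.5,0,-1],[0,0,0,0,1.0,0,-1],[0,0,0,0,0.6,0,-1],[0,0,0,0,0,0,-1]]'
python3 -m inch '[[0,0,0,0,0.6,0,-1],[0,0,0,0,0.6,0,-1],[0,0,0,0,0,0,-1]]';  python3 -c "
from h import *
print(loc(env.state()['eef_pos']));knob()"
```

```text
t: 26.2
eef_pos: [445.0, 221.6, 115.2]
tcp_rot: [3.139, 0.004, -0.104]
ft_force: [-0.3, 0.1, 1.5]
opening: 0.787
grip_force: 0.0
[-95.99096528 110.63354965 115.18692997]
wrist 2190 [-105.    36.3  149.1] [-86.5 102.8 161.4] [-65.5 133.7 266.1]
t: 26.75
eef_pos: [443.1, 190.5, 117.5]
tcp_rot: [-3.141, -0.001, -0.105]
ft_force: [0.0, 0.2, 1.4]
opening: 1.002
grip_force: 0.0
t: 27.12
eef_pos: [441.6, 178.7, 117.1]
tcp_rot: [3.141, 0.0, -0.105]
ft_force: [0.0, -0.5, 1.3]
opening: 0.999
grip_force: 0.0
[-94.87373992  67.6532175  117.07201208]
wrist 2287 [-105.    18.1  148.9] [-86.2  99.3 161.5] [-67.8 115.9 269.4]
```

```bash
python3 -m inch '[[0,0,0,0,0.8,0,-1],[0,0,0,0,0.8,0,-1],[0,0,0,0,0.8,0,-1]]'
python3 -m inch '[[0,0,0,0,0.8,0,-1],[0,0,0,0,0.8,0,-1],[0,0,0,0,0.8,0,-1]]'
python3 -m inch '[[0,0,0,0,0.6,0,-1],[0,0,0,0,0.6,0,-1],[0,0,0,0,0.6,0,-1]]'; python3 -c "
from h import *
print(loc(env.state()['eef_pos']));knob()"
```

```text
t: 27.55
eef_pos: [439.1, 154.6, 117.2]
tcp_rot: [3.142, -0.0, -0.104]
ft_force: [0.4, 1.9, 1.7]
opening: 0.995
grip_force: 1.2
t: 27.92
eef_pos: [436.6, 130.6, 117.1]
tcp_rot: [3.141, 0.0, -0.104]
ft_force: [-0.1, 1.7, -0.2]
opening: 1.004
grip_force: 0.7
t: 28.3
eef_pos: [434.7, 113.1, 117.0]
tcp_rot: [3.141, 0.0, -0.104]
ft_force: [0.9, 1.9, -1.5]
opening: 1.003
grip_force: 1.0
[-94.90869041   1.64501051 117.0097256 ]
wrist 2103 [-104.8    5.8  150. ] [-86.7  35.7 162. ] [-67.9  51.5 269.3]
```

Now the lever is moving with about 2 N. I'll push it on to the stop in small steps.

```bash
python3 -m inch '[[0,0,0,0,0.5,0,-1],[0,0,0,0,0.3,0,-1]]'
python3 -m inch '[[0,0,0,0,0.2,0,-1],[0,0,0,0,0,0,-1]]'
python3 -m inch '[[0,0,0,0,0.2,0,-1],[0,0,0,0,0,0,-1]]'
python3 -c "
from h import *
print(loc(env.state()['eef_pos']));knob()
c=cam('side'); save(c,'side8.png'); L=loc(cloud(c)); m=(np.abs(L[...,0])<10)&(L[...,1]>-165)&(L[...,1]<95)&(L[...,2]>90)&(L[...,2]<140)&(c['img'].max(-1)<140); print(m.sum(),np.polyfit(L[m][:,1],L[m][:,2],1))"
```

```text
t: 28.6
eef_pos: [433.9, 105.2, 117.1]
tcp_rot: [3.142, 0.0, -0.104]
ft_force: [0.2, 2.1, -1.6]
opening: 0.999
grip_force: 1.1
t: 28.85
eef_pos: [433.8, 103.7, 117.1]
tcp_rot: [-3.141, -0.0, -0.104]
ft_force: [1.3, 4.9, -2.7]
opening: 1.002
grip_force: 2.4
t: 29.1
eef_pos: [433.8, 103.2, 117.0]
tcp_rot: [-3.139, -0.0, -0.105]
ft_force: [2.8, 22.2, -5.8]
opening: 0.996
grip_force: 10.6
[-94.71760046  -8.26274385 117.00849784]
wrist 1994 [-106.2    4.6  145.2] [-87.9  26.3 157.1] [-68.4  40.3 269.2]
342 [-9.83723908e-02  1.18734336e+02]
```

The beam slope is -0.098 rad, so the pan is fully down, and the knob is at its stop. I'll back off slightly, wait about 1.5 s, then swing the lever back.

```bash
python3 -m inch '[[0,0,0,0,-0.8,0,-1],[0,0,0,0,0,0,-1],[0,0,0,0,0,0,-1],[0,0,0,0,0,0,-1],[0,0,0,0,0,0,-1],[0,0,0,0,0,0,-1],[0,0,0,0,0,0,-1],[0,0,0,0,0,0,-1],[0,0,0,0,0,0,-1],[0,0,0,0,0,0,-1],[0,0,0,0,0,0,-1],[0,0,0,0,0,0,-1],[0,0,0,0,0,0,-1],[0,0,0,0,0,0,-1]]'
python3 - <<'E'
from h import *
knob(); c=cam('side'); L=loc(cloud(c)); m=(np.abs(L[...,0])<10)&(L[...,1]>-165)&(L[...,1]<95)&(L[...,2]>90)&(L[...,2]<140)&(c['img'].max(-1)<140); print(m.sum(),np.polyfit(L[m][:,1],L[m][:,2],1)); tins('side')
E
python3 -m inch '[[0,0,0,0,-1.5,0,-1],[0,0,0,0,-1.5,0,-1],[0,0,0,0,-1.5,0,-1],[0,0,0,0,-1,0,-1],[0,0,0,0,-0.8,0,-1],[0,0,0,0,-0.8,0,-1],[0,0,0,0,-0.8,0,-1],[0,0,0,0,-0.8,0,-1],[0,0,0,0,-0.8,0,-1]]'
python3 -c "
from h import *
print(loc(env.state()['eef_pos']));knob()"
```

```text
t: 30.95
eef_pos: [434.4, 109.4, 117.1]
tcp_rot: [3.141, 0.0, -0.104]
ft_force: [-0.5, -0.5, -0.1]
opening: 0.999
grip_force: 0.0
wrist 2015 [-106.1    4.9  145.4] [-87.3  26.7 157.3] [-68.4  47.4 269.4]
346 [-9.54824484e-02  1.19250609e+02]
side 0.71 p [542. 239. 111.] centre [548.1 252.9] r 25.5
side 0.71 p [ 360. -303.   55.] centre [ 356.2 -294.8] r 23.6
side 0.5 p [552. 314. 112.] centre [551.2 311. ] r 38.1
t: 32.28
eef_pos: [444.4, 204.1, 117.2]
tcp_rot: [3.141, -0.0, -0.104]
ft_force: [-0.3, -4.5, 2.9]
opening: 0.999
grip_force: 2.4
[-94.80830038  93.21686414 117.1753917 ]
wrist 2295 [-102.4   34.3  154.7] [-85.   59.5 167.6] [-65.1 140.  269.6]
```

```bash
python3 -m inch '[[0,0,0,0,-0.8,0,-1],[0,0,0,0,-0.8,0,-1],[0,0,0,0,-0.8,0,-1],[0,0,0,0,-0.8,0,-1],[0,0,0,0,-0.8,0,-1]]'
python3 -m inch '[[0,0,0,0,-0.6,0,-1],[0,0,0,0,-0.5,0,-1],[0,0,0,0,0,0,-1]]'
python3 -m inch '[[0,0,0,0,-0.2,0,-1],[0,0,0,0,0,0,-1]]'
python3 -c "
from h import *
print(loc(env.state()['eef_pos']));knob()"
```

```text
t: 32.95
eef_pos: [448.2, 244.2, 116.8]
tcp_rot: [3.141, 0.001, -0.104]
ft_force: [-0.2, -3.1, -2.3]
opening: 1.002
grip_force: 1.5
t: 33.33
eef_pos: [449.8, 255.2, 117.2]
tcp_rot: [-3.141, -0.001, -0.104]
ft_force: [-0.2, -0.2, 0.2]
opening: 0.997
grip_force: 0.0
t: 33.58
eef_pos: [449.8, 256.6, 117.1]
tcp_rot: [-3.142, -0.0, -0.104]
ft_force: [-0.2, -1.2, -1.0]
opening: 1.001
grip_force: 0.6
[-94.86138774 146.0098321  117.11547398]
wrist 1902 [-106.6   89.4  145.2] [-89.4 110.2 157.6] [-65.2 134.  265.1]
```

```bash
python3 -m inch '[[0,0,0,0,-0.2,0,-1],[0,0,0,0,0,0,-1]]'; python3 -m inch '[[0,0,0,0,-0.15,0,-1],[0,0,0,0,0,0,-1]]'
python3 -c "
from h import *
print(loc(env.state()['eef_pos']));knob()"
```

```text
t: 33.88
eef_pos: [449.8, 258.0, 117.0]
tcp_rot: [3.14, 0.001, -0.104]
ft_force: [-0.1, -7.1, -1.6]
opening: 1.002
grip_force: 3.5
t: 34.12
eef_pos: [449.8, 258.2, 116.8]
tcp_rot: [3.138, 0.001, -0.103]
ft_force: [0.4, -16.5, -0.7]
opening: 0.998
grip_force: 8.1
[-95.08692996 147.57925556 116.78652268]
wrist 1844 [-106.6   92.3  144.8] [-89.9 111.2 156.8] [-68.1 132.2 262.2]
```

The lever is back at its arrested stop. I'll back off, lift clear and check the beam and tins.

```bash
python3 -m inch '[[0,0,0,0,1.2,0,-1],[0,0,0,0,1.0,0,-1],[0,0,0,0,0,-4.4,-1],[0,0,0,0,0,-4.4,-1],[0,0,0,0,0,-4.4,-1],[0,0,0,-3,0,0,-1],[0,0,0,-3,0,0,-1],[0,0,0,0,0,0,-1],[0,0,0,0,0,0,-1]]'
python3 - <<'E'
from h import *
c=tins('side'); L=loc(cloud(c)); m=(np.abs(L[...,0])<10)&(L[...,1]>-165)&(L[...,1]<95)&(L[...,2]>90)&(L[...,2]<140)&(c['img'].max(-1)<140); print(m.sum(),np.polyfit(L[m][:,1],L[m][:,2],1)); t=tins('top')
knob('side'); 
for k,r in (('side',c),('top',t)): 
  for f in env.find_in(r,'tin1')[:5]: print(k,np.round(loc(w(r,f['centre'])),1))
a=c['img'][110:260,150:350,::-1]; cv2.imwrite('pics/side9.png',cv2.resize(a,(600,450)))
E
```

```text
t: 35.3
eef_pos: [388.8, 244.5, 249.3]
tcp_rot: [-3.141, -0.001, -0.104]
ft_force: [0.0, -0.6, 0.3]
opening: 0.997
grip_force: 0.0
side 0.8 p [ 359. -305.   57.] centre [ 358.2 -295.1] r 23.4
side 0.55 p [541. 238. 124.] centre [547.3 251.7] r 25.0
side 0.53 p [555. 317. 133.] centre [556.6 312.7] r 37.9
372 [-1.31377803e-03  1.18974249e+02]
top 0.73 p [542. 253. 131.] centre [545.9 253.5] r 22.8
top 0.7 p [ 361. -288.   58.] centre [ 359.9 -293.3] r 22.4
top 0.58 p [552. 324. 131.] centre [553.9 325.8] r 22.3
side 36 [-108.    98.1  148.5] [-95.4 105.6 155.2] [-85.5 112.4 161.5]
side [-126.2 -422.4   56.8]
side [ -2.1 136.7 124.1]
side [  3.8 216.7 132.6]
top [ -2.7 152.1 131.2]
top [-126.6 -405.3   57.8]
top [  0.  223.5 130.6]
```

View pics/side9.png

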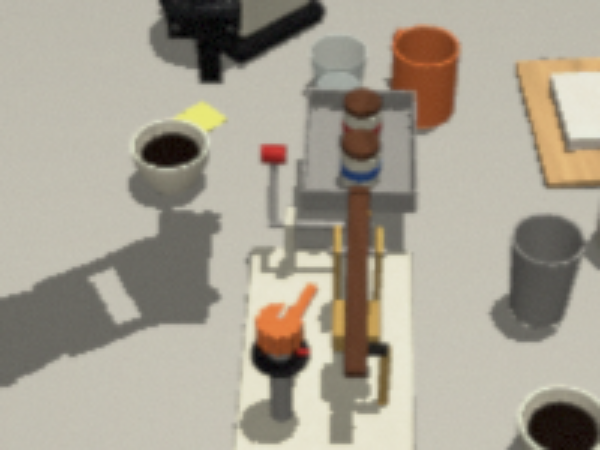

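The view shows the beam level, the knob back at the pan side (273,153), and both tins upright in the pan. I'll pick the near (blue) tin.

```bash
python3 -m inch '[[0,0,0,3.86,-0.64,0,-0.2],[0,0,0,3.86,-0.64,0,-0.2],[0,0,0,3.86,-0.64,0,-0.2],[0,0,0,3.86,-0.64,0,-0.2],[0,0,0,0,0,0,-0.2],[0,0,0,0,0,0,-0.2]]'
python3 -c "
from h import *
delta(545.2,253.7,97,BY)"
```

```text
t: 36.4
eef_pos: [543.9, 253.7, 248.7]
tcp_rot: [3.141, 0.001, -0.104]
ft_force: [-0.1, 0.8, -0.7]
opening: 0.597
grip_force: 0.0
t 36.4 turn 0.000 shift cm [ 1.300e-01 -1.000e-02  1.517e+01]
```

```bash
python3 -m inch '[[0,0,0,0.13,0,4.4,-0.2],[0,0,0,0,0,4.4,-0.2],[0,0,0,0,0,3.5,-0.2],[0,0,0,0,0,1.8,-0.2],[0,0,0,0,0,1,-0.2],[0,0,0,0,0,0,-0.2],[0,0,0,0,0,0,0.3],[0,0,0,0,0,0,0.7],[0,0,0,0,0,0,1],[0,0,0,0,0,0,1],[0,0,0,0,0,0,1]]'
python3 -c "
from h import *
delta(499,-426,240,BY)"
```

```text
t: 37.78
eef_pos: [546.0, 253.8, 98.5]
tcp_rot: [-3.141, -0.001, -0.104]
ft_force: [-0.0, 0.3, 5.5]
opening: 0.474
grip_force: 30.0
t 37.8 turn 0.001 shift cm [  2.43  68.1  -14.15]
```

```bash
python3 -m inch '[[0,0,0,0,0,-2,1],[0,0,0,0,0,-4,1],[0,0,0,0,0,-4.1,1],[0,0,0,0,0,-4.1,1],[0,0,0,0.162,4.54,0,1],[0,0,0,0.162,4.54,0,1],[0,0,0,0.162,4.54,0,1],[0,0,0,0.162,4.54,0,1],[0,0,0,0.162,4.54,0,1],[0,0,0,0.162,4.54,0,1],[0,0,0,0.162,4.54,0,1],[0,0,0,0.162,4.54,0,1],[0,0,0,0.162,4.54,0,1],[0,0,0,0.162,4.54,0,1],[0,0,0,0.162,4.54,0,1],[0,0,0,0.162,4.54,0,1],[0,0,0,0.162,4.54,0,1],[0,0,0,0.162,4.54,0,1],[0,0,0,0.162,4.54,0,1],[0,0,0,0,0,0,1]]'
python3 -m inch '[[0,0,0,0,0,0,1]]'
python3 -c "
from h import *
delta(499,-426,26,BY); c=cam('wrist'); save(c,'wrist10.png')
tins('top')"
```

```text
t: 40.28
eef_pos: [498.1, -428.6, 238.7]
tcp_rot: [-3.141, 0.001, -0.107]
ft_force: [-1.2, 0.7, -2.4]
opening: 0.477
grip_force: 30.0
t: 40.4
eef_pos: [498.8, -425.6, 239.5]
tcp_rot: [-3.141, 0.001, -0.105]
ft_force: [-0.3, 0.4, -0.5]
opening: 0.474
grip_force: 30.0
t 40.4 turn 0.000 shift cm [2.000e-02 3.000e-02 2.135e+01]
top 0.47 p [550. 326. 133.] centre [552.9 326.4] r 22.0
top 0.47 p [546. 526.  20.] centre [543.5 516.9] r 30.7
```

View pics/wrist10.png

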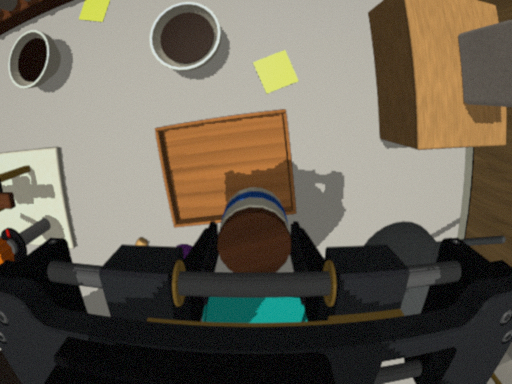

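The tin hangs over the right half of the wooden tray (tray at 158–297 × 112–225 in the wrist picture). I'll lower it and release.

```bash
python3 -m inch '[[0,0,0,0,0.03,4.4,1],[0,0,0,0,0,4.4,1],[0,0,0,0,0,4.4,1],[0,0,0,0,0,4.4,1],[0,0,0,0,0,2,1],[0,0,0,0,0,0.9,1],[0,0,0,0,0,0.5,1],[0,0,0,0,0,0.2,1],[0,0,0,0,0,0,1]]'; python3 -m inch '[[0,0,0,0,0,0.1,1],[0,0,0,0,0,0.1,1],[0,0,0,0,0,0,1]]'
```

```text
t: 41.68
eef_pos: [499.2, -426.6, 28.8]
tcp_rot: [3.141, -0.001, -0.104]
ft_force: [0.1, -0.4, -0.7]
opening: 0.471
grip_force: 30.0
t: 42.05
eef_pos: [499.3, -426.8, 27.5]
tcp_rot: [3.141, -0.001, -0.104]
ft_force: [-1.8, 1.6, 8.4]
opening: 0.476
grip_force: 30.0
```

Contact with the tray floor. I'll release the tin and go for the other one.

```bash
python3 -m inch '[[0,0,0,0,0,0,-0.1],[0,0,0,0,0,0,-0.2],[0,0,0,0,0,0,-0.2],[0,0,0,0,0,0,-0.2],[0,0,0,0,0,-1.5,-0.2],[0,0,0,0,0,-4,-0.2],[0,0,0,0,0,-4.4,-0.2],[0,0,0,0,0,-4.4,-0.2],[0,0,0,0,0,-4.4,-0.2],[0,0,0,0,0,-2.5,-0.2]]'
python3 -c "
from h import *
delta(553.3,326,239,BY)"
```

```text
t: 43.3
eef_pos: [499.3, -426.6, 242.0]
tcp_rot: [3.139, -0.003, -0.104]
ft_force: [-0.0, -0.5, -0.5]
opening: 0.602
grip_force: 0.0
t 43.3 turn 0.001 shift cm [ -2.5  -75.41   0.3 ]
```

```bash
python3 -m inch '[[0,0,0,-0.15,-4.44,0,-0.2],[0,0,0,-0.15,-4.44,0,-0.2],[0,0,0,-0.15,-4.44,0,-0.2],[0,0,0,-0.15,-4.44,0,-0.2],[0,0,0,-0.15,-4.44,0,-0.2],[0,0,0,-0.15,-4.44,0,-0.2],[0,0,0,-0.15,-4.44,0,-0.2],[0,0,0,-0.15,-4.44,0,-0.2],[0,0,0,-0.15,-4.44,0,-0.2],[0,0,0,-0.15,-4.44,0,-0.2],[0,0,0,-0.15,-4.44,0,-0.2],[0,0,0,-0.15,-4.44,0,-0.2],[0,0,0,-0.15,-4.44,0,-0.2],[0,0,0,-0.15,-4.44,0,-0.2],[0,0,0,-0.15,-4.44,0,-0.2],[0,0,0,-0.15,-4.44,0,-0.2],[0,0,0,-0.1,-4.44,0,-0.3],[0,0,0,0,0,0,-0.3],[0,0,0,0,0,0,-0.3]]'
python3 -c "
from h import *
c=cam('wrist'); L=wcloud(c); X,Y,Z=[L[...,i] for i in range(3)]
for f in env.find_in(c,'tin1')[:3]: print(f['score'],np.round(w(c,f['centre']),1))
m=(Z>126)&(Z<140)&(np.hypot(X-552,Y-325)<60); (a,r)=cv2.minEnclosingCircle(L[m][:,:2].astype(np.float32)) ; print(m.sum(),a,r)
tins('side');delta(553.3,326,98,BY)"
```

```text
t: 45.68
eef_pos: [552.4, 326.6, 238.6]
tcp_rot: [3.141, -0.0, -0.104]
ft_force: [0.0, 0.7, -0.3]
opening: 0.651
grip_force: 0.0
0.62 [557.4 326.9 129.6]
1412 (554.1782836914062, 325.02398681640625) 22.371200561523438
side 0.93 p [ 357. -303.   53.] centre [ 356.6 -294.5] r 23.7
side 0.85 p [ 494. -438.   64.] centre [ 496.6 -425.4] r 22.8
side 0.77 p [550. 314. 121.] centre [552.6 324.2] r 27.4
t 45.9 turn -0.001 shift cm [ 5.000e-02 -1.000e-02  1.406e+01]
```

```bash
python3 -m inch '[[0,0,0,0.08,0.05,4.4,-0.3],[0,0,0,0,0.05,4.4,-0.3],[0,0,0,0,0,3,-0.3],[0,0,0,0,0,1.5,-0.3],[0,0,0,0,0,0.7,-0.3],[0,0,0,0,0,0,-0.3],[0,0,0,0,0,0,0.3],[0,0,0,0,0,0,0.7],[0,0,0,0,0,0,1],[0,0,0,0,0,0,1],[0,0,0,0,0,0,1],[0,0,0,0,0,-2,1],[0,0,0,0,0,-4,1],[0,0,0,0,0,-4,1],[0,0,0,0,0,-4,1],[0,0,0,0,0,0,1]]'
python3 -c "
from h import *
delta(499,-350,240,BY)"
```

```text
t: 47.88
eef_pos: [554.1, 326.3, 240.9]
tcp_rot: [-3.139, -0.004, -0.104]
ft_force: [-0.3, 0.4, -1.6]
opening: 0.48
grip_force: 30.0
t 47.9 turn 0.001 shift cm [ 1.59 67.83  0.09]
```

```bash
python3 -m inch '[[0,0,0,0.106,4.52,0,1],[0,0,0,0.106,4.52,0,1],[0,0,0,0.106,4.52,0,1],[0,0,0,0.106,4.52,0,1],[0,0,0,0.106,4.52,0,1],[0,0,0,0.106,4.52,0,1],[0,0,0,0.106,4.52,0,1],[0,0,0,0.106,4.52,0,1],[0,0,0,0.106,4.52,0,1],[0,0,0,0.106,4.52,0,1],[0,0,0,0.106,4.52,0,1],[0,0,0,0.106,4.52,0,1],[0,0,0,0.106,4.52,0,1],[0,0,0,0.106,4.52,0,1],[0,0,0,0.106,4.52,0,1],[0,0,0,0,0,0,1],[0,0,0,0,0,0,1]]'
python3 -m inch '[[0,0,0,0,0.03,4.4,1],[0,0,0,0,0,4.4,1],[0,0,0,0,0,4.4,1],[0,0,0,0,0,4.4,1],[0,0,0,0,0,2,1],[0,0,0,0,0,0.9,1],[0,0,0,0,0,0.5,1],[0,0,0,0,0,0.2,1],[0,0,0,0,0,0,1]]'; python3 -m inch '[[0,0,0,0,0,0.1,1],[0,0,0,0,0,0.1,1],[0,0,0,0,0,0,1]]'
```

```text
t: 50.0
eef_pos: [498.2, -349.6, 237.0]
tcp_rot: [-3.14, 0.002, -0.105]
ft_force: [-0.7, 0.8, -1.2]
opening: 0.474
grip_force: 30.0
t: 51.12
eef_pos: [499.0, -350.4, 27.3]
tcp_rot: [3.141, -0.001, -0.104]
ft_force: [-0.1, 2.6, 4.0]
opening: 0.479
grip_force: 30.0
t: 51.5
eef_pos: [499.1, -350.7, 27.1]
tcp_rot: [3.14, -0.002, -0.104]
ft_force: [-5.1, 5.5, 24.2]
opening: 0.478
grip_force: 30.0
```

```bash
python3 -m inch '[[0,0,0,0,0,-0.2,1],[0,0,0,0,0,0,1],[0,0,0,0,0,0,-0.1],[0,0,0,0,0,0,-0.2],[0,0,0,0,0,0,-0.2],[0,0,0,0,0,0,-0.2],[0,0,0,0,0,-1.5,-0.2],[0,0,0,0,0,-4,-0.2],[0,0,0,0,0,-4.4,-0.2],[0,0,0,0,0,-4.4,-0.2],[0,0,0,0,0,-4.4,-0.2],[0,0,0,0,0,-2.5,-0.5],[0,0,0,0,0,0,-1]]'
python3 -m inch '[[0,0,-0.136,0,0,0,-1],[0,0,-0.136,0,0,0,-1],[0,0,-0.136,0,0,0,-1],[0,0,-0.136,0,0,0,-1],[0,0,-0.136,0,0,0,-1],[0,0,-0.136,0,0,0,-1],[0,0,-0.136,0,0,0,-1],[0,0,-0.136,0,0,0,-1],[0,0,-0.136,0,0,0,-1],[0,0,0,0,0,0,-1]]'
python3 - <<'E'
from h import *
tins('side'); delta(*bal(-75,-145),240); print(bal(-75,-145))
c=cam('top'); P=cloud(c); L=loc(P); hsv=cv2.cvtColor(c['img'],cv2.COLOR_RGB2HSV); H,S=hsv[...,0],hsv[...,1]; m=(H>5)&(H<16)&(S>170)&(np.abs(L[...,0]+60)<90)&(np.abs(L[...,1]+110)<100)
g=m&(L[...,2]>148); (a,r)=cv2.minEnclosingCircle(P[g][:,:2].astype(np.float32)); print('grip',g.sum(),a,r)
b=m&(L[...,2]<138)&(L[...,2]>110); print(b.sum(),np.round(L[b],0)[::4]); 
if b.any(): q=L[b].mean(0)-[-75,-145,0]; print(np.degrees(np.arctan2(q[1],q[0])))
E
```

```text
t: 53.12
eef_pos: [499.0, -350.7, 240.8]
tcp_rot: [3.139, -0.004, -0.104]
ft_force: [-0.5, -0.2, -0.5]
opening: 0.752
grip_force: 0.0
t: 54.38
eef_pos: [498.3, -350.1, 237.2]
tcp_rot: [-3.14, -0.0, 1.119]
ft_force: [-0.5, 0.8, 0.4]
opening: 0.996
grip_force: 0.0
side 0.81 p [ 496. -439.   61.] centre [ 496.3 -425.6] r 23.5
side 0.79 p [ 360. -302.   58.] centre [ 356.9 -295. ] r 23.5
side 0.64 p [ 496. -360.   64.] centre [ 498.  -349.8] r 22.5
t 54.5 turn -0.000 shift cm [ 25.74 -19.16  -0.25]
[439.15423067 -34.86604008]
grip 5 (416.91680908203125, -7.799777507781982) 45.98448181152344
15 [[ -45.  -77.  129.]
 [ -55.  -82.  127.]
 [ -63. -105.  125.]
 [ -65. -123.  128.]]
69.49942659950736
```

Both tins stand in the tray. I'll move over the collar and look.

```bash
python3 -m inch '[[0,0,0,3.68,-2.74,0,-1],[0,0,0,3.68,-2.74,0,-1],[0,0,0,3.68,-2.74,0,-1],[0,0,0,3.68,-2.74,0,-1],[0,0,0,3.68,-2.74,0,-1],[0,0,0,3.68,-2.74,0,-1],[0,0,0,3.66,-2.72,0,-1],[0,0,0,0,0,0,-1],[0,0,0,0,0,0,-1]]'
python3 - <<'E'
from h import *
c=cam('wrist'); P=wcloud(c); hsv=cv2.cvtColor(c['img'],cv2.COLOR_RGB2HSV); H,S=hsv[...,0],hsv[...,1]
g=(H>4)&(H<17)&(S>160)&(P[...,2]>153)&(P[...,2]<168)&(np.hypot(P[...,0]-439,P[...,1]+35)<50); (a,r)=cv2.minEnclosingCircle(P[g][:,:2].astype(np.float32)); print('grip',g.sum(),a,r); save(c,'wrist11.png')
delta(a[0],a[1],118); delta(*bal(-75,-145),118)
E
```

```text
t: 55.65
eef_pos: [438.7, -35.6, 238.2]
tcp_rot: [3.141, 0.0, 1.119]
ft_force: [-0.3, 1.0, -0.0]
opening: 1.0
grip_force: 0.0
grip 1622 (439.3704528808594, -35.40296936035156) 23.96470832824707
t 55.7 turn -0.000 shift cm [ 0.08  0.04 12.01]
t 55.7 turn -0.000 shift cm [ 1.200e-01 -1.000e-02  1.201e+01]
```

View pics/wrist11.png

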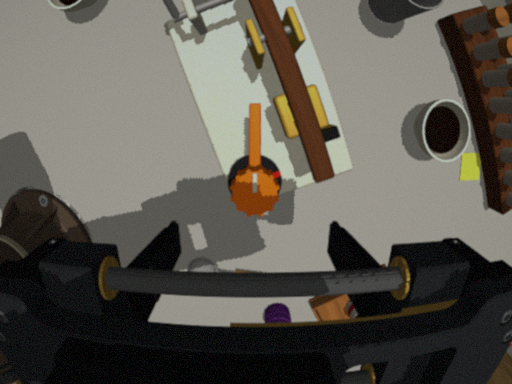

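The collar (256,188) is centred between the fingers, and its arm points up in the picture, perpendicular to the closing line. I'll descend and grip it.

```bash
python3 -m inch '[[0,0,0,0.08,0.02,4.4,-1],[0,0,0,0,0,4.4,-1],[0,0,0,0,0,2.2,-1],[0,0,0,0,0,1,-1],[0,0,0,0,0,0,-1]]'; python3 -m inch '[[0,0,0,0,0,0,0],[0,0,0,0,0,0,0.3],[0,0,0,0,0,0,0.6],[0,0,0,0,0,0,1],[0,0,0,0,0,0,1],[0,0,0,0,0,0,1]]'; python3 -c "
from h import *
print(env.state()['moment'])"
```

```text
t: 56.32
eef_pos: [439.0, -35.2, 118.0]
tcp_rot: [-3.141, 0.0, 1.119]
ft_force: [-0.5, -0.0, 0.1]
opening: 0.999
grip_force: 0.0
t: 57.08
eef_pos: [439.5, -34.9, 118.3]
tcp_rot: [3.14, -0.0, 1.12]
ft_force: [2.6, -2.1, 0.2]
opening: 0.459
grip_force: 30.0
[-0.33659812 -0.50470902 -0.02056041]
```

```bash
python3 -m inch '[[0,0,0.12,0,0,0,1],[0,0,0.12,0,0,0,1],[0,0,0.12,0,0,0,1],[0,0,0.12,0,0,0,1],[0,0,0.12,0,0,0,1],[0,0,0.12,0,0,0,1],[0,0,0.12,0,0,0,1],[0,0,0.12,0,0,0,1],[0,0,0.12,0,0,0,1],[0,0,0.06,0,0,0,1],[0,0,0,0,0,0,1]]'; python3 -c "
from h import *
print(env.state()['moment'])"
python3 -m inch '[[0,0,0.06,0,0,0,1],[0,0,0.06,0,0,0,1],[0,0,0,0,0,0,1]]'; python3 -c "
from h import *
print(env.state()['moment'])"
python3 -m inch '[[0,0,0.03,0,0,0,1],[0,0,0.03,0,0,0,1],[0,0,0,0,0,0,1]]'; python3 -c "
from h import *
print(env.state()['moment'])"
```

```text
t: 58.45
eef_pos: [439.6, -35.0, 118.3]
tcp_rot: [3.141, -0.002, -0.02]
ft_force: [3.8, -3.9, -0.7]
opening: 0.455
grip_force: 30.0
[-0.51070285 -0.70320671 -0.0612126 ]
t: 58.82
eef_pos: [439.1, -34.9, 118.2]
tcp_rot: [3.141, -0.0, -0.138]
ft_force: [1.8, -4.9, 1.9]
opening: 0.457
grip_force: 30.0
[-0.86467158 -0.24720479  0.4309369 ]
t: 59.2
eef_pos: [438.8, -34.8, 118.2]
tcp_rot: [3.141, 0.0, -0.199]
ft_force: [-0.6, -5.8, 4.1]
opening: 0.458
grip_force: 30.0
[-0.91420364  0.17406823  0.63232014]
```

The moment has risen to 0.63 N·m after 1.32 rad, so the collar is at its stop. I'll release, lift and check.

```bash
python3 -m inch '[[0,0,0,0,0,0,1],[0,0,0,0,0,0,0],[0,0,0,0,0,0,-0.5],[0,0,0,0,0,0,-1],[0,0,0,0,0,0,-1],[0,0,0,0,0,0,-1],[0,0,0,0,0,-3,-1],[0,0,0,0,0,-4.4,-1],[0,0,0,0,0,-4.4,-1],[0,0,0,-4,0,0,-1],[0,0,0,-2,0,0,-1],[0,0,0,0,0,0,-1]]'
python3 - <<'E'
from h import *
c=cam('wrist'); L=loc(wcloud(c)); hsv=cv2.cvtColor(c['img'],cv2.COLOR_RGB2HSV); H,S=hsv[...,0],hsv[...,1]
m=(H>4)&(H<17)&(S>160)&(L[...,2]>120)&(L[...,2]<134)&(L[...,0]>-50)&(L[...,0]<20)&(np.abs(L[...,1]+145)<60); p=np.polyfit(L[m][:,0],L[m][:,1],1); print(m.sum(),'arm angle deg',np.degrees(np.arctan(p[0])),np.percentile(L[m],[2,98],axis=0))
s=tins('side'); knob('side'); Ls=loc(cloud(s)); m=(np.abs(Ls[...,0])<10)&(Ls[...,1]>-130)&(Ls[...,1]<95)&(Ls[...,2]>90)&(Ls[...,2]<140)&(s['img'].max(-1)<120); print(m.sum(),np.polyfit(Ls[m][:,1],Ls[m][:,2],1))
a=cv2.resize(s['img'][100:384,140:400,::-1],(520,568)); cv2.imwrite('pics/fin.png',a); save(c,'wrist12.png')
E
```

```text
t: 60.7
eef_pos: [379.4, -22.5, 236.5]
tcp_rot: [3.142, -0.001, -0.2]
ft_force: [1.3, 0.4, -0.2]
opening: 0.996
grip_force: 0.0
556 arm angle deg 0.7426231549357336 [[ -48.97081858 -151.50329596  127.81376064]
 [   7.71751062 -140.36725428  131.32715064]]
side 0.9 p [ 495. -359.   66.] centre [ 497.8 -350.3] r 22.2
side 0.68 p [ 358. -305.   57.] centre [ 357.5 -294.3] r 23.4
side 0.63 p [ 493. -438.   65.] centre [ 498.  -426.1] r 23.2
side 0.29 p [647. 436.  73.] centre [645.8 446.6] r 37.6
side 36 [-107.8   96.9  146.9] [-95.4 102.9 156.7] [-85.2 110.8 161.8]
241 [3.33234798e-04 1.18552614e+02]
```

View pics/fin.png

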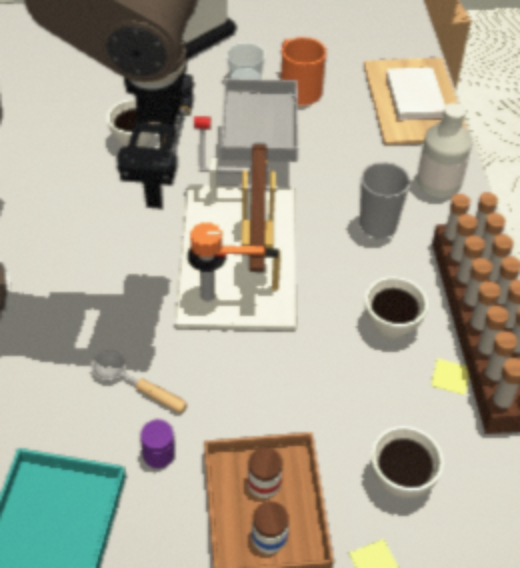

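View pics/wrist12.png

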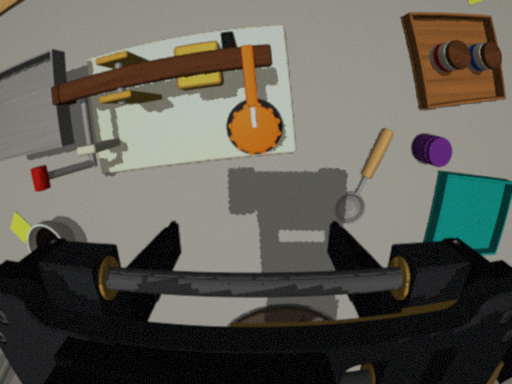

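Both pictures show the red- and blue-banded tins standing in the wooden tray. The orange arm lies over the beam's tail (0.7° off +x), the beam is level, and the lever is at its arrested stop. Nothing else has moved, so I'm handing in.

```bash
python3 -c "
from h import *
print(env.job_done())"
```

```text
the job is handed in; nothing more can be done
None
```

I weighed the two tins that were present (red- and blue-banded) with over a second fully down, re-arrested the beam level, stood both in the wooden tray and turned the lock collar to its stop over the tail. I handed the job in at about 61 s, but got no verdict back. One slip: while the beam was still arrested, my first tries at the lever missed the knob, then pressed on it with the fingers at about 45 N at the wrist.

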